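# Turn the mug carousel and hang up the blue mug

## Task

Hang the blue mug up to drip dry. First turn the mug carousel that stands in the sink until its one empty hook points straight towards your side, at the front edge of the worktop; then hang the blue mug on that hook by its handle and leave it hanging there, at rest, with the hook still facing front. Do not shove the glass bowl or the little spoon rest about.

Things in the scene. Friction and masses are not known exactly. Their poses are not given: they have to be found in the camera images.
- carousel: Mug carousel in the sink: a fixed steel foot (132 mm across, 22 mm high) carrying a turning vertical pole (13 mm thick) with three hooks 120 degrees apart and a black knob on top. Origin: centre of the foot's underside, on the turning axis, on the sink floor (z = 0). Its axes are parallel to the world's (x away from the robot, z up); only the upper part turns.
- rotor (a joint): Turning angle of pole, hooks and knob, rad, positive counter-clockwise from above, endless both ways. At 0 or any multiple of 2 pi the empty hook points to world -x, straight to the front, the robot's side. Friction of about 0.06 N m holds it where it is left. Turn it by the knob or by pushing a hook.
- hung_mug_1: One of two white mugs that hang handle up on the other two hooks, shaped like the blue one, kept on their hooks and free to swing. They reach 100 mm from the turning axis and from about 75 to 180 mm above the sink floor. Origin: on the hook's centre line, 60 mm from the axis.
- knob (a point): Centre of the round black knob on top of the pole, on the turning axis, 190 mm above the sink floor: 44 mm across, upright sides from 177 to 200 mm, top at 207 mm.
- hook_tip (a point): Centre of the black end piece (9 mm thick, 20 mm wide across) of the empty hook, 95 mm from the turning axis, 175 mm above the sink floor. Each hook is two parallel steel wires side by side (18 mm wide, 7 mm thick), running out radially from the pole at 155 mm height and rising 0.21 mm per mm of reach. Black beads 34 mm from the axis keep things off the pole.
- hook_mid (a point): Point on the centre line of the empty hook (between its wires), 65 mm from the turning axis, 169 mm above the sink floor, the middle of the free stretch. Its axes turn with the hook: x level from the tip to the pole, z up, y level across the hook.
- mug: The blue enamel mug, loose, about 150 g, upright in the sink. Straight round body 60 mm across (narrower in the lowest 8 mm), 75 mm high, wall 3 mm, open top with dark rim. Origin: centre of its underside; z up along the mug. Its D-shaped handle points along its own +y, lies in its y-z plane, is 8 mm thick and reaches 72 mm from its axis.
- mug_loop (a point): Centre of the hole in the blue mug's handle: 47 mm from the mug's axis along its +y, 39 mm above its underside. Hole 34 mm wide (y 30 to 64), 37 mm high (z 20 to 57), outer corners rounded; the hook passes along the mug's x. Let go with the hook through it, the mug swings down until the handle is uppermost  and sways to rest in some 5 s.
- bowl: Clear glass bowl, 117 mm across, 50 mm high, standing loose in the sink near its back right corner; a bystander. Origin: centre of its underside.
- dish: Small boat-shaped spoon rest, blue outside and white inside, 38 x 68 x 16 mm, lying loose in the sink at its front, left of the middle; a bystander. Origin: centre of its underside.

How it is judged:
By the outcome, as a careful person would: the job done as asked, in the order asked, and still so for the second after the job is handed in, with the robot touching nothing.
It also fails if it takes over 72 s, if anything falls off the work surface, if the arm or the gripper's body presses on something with over 40 N, if the wrist force passes 120 N, or if a joint passes its speed limit or range.

## Robot

A 7-joint arm with a two-finger parallel gripper is mounted at the origin on a cart in front of the work surface, level with it; the furniture and walls round the work are solid. World frame = base frame: x ahead of the robot, y to its left, z up, the work surface at z = 0. Lengths are in mm, angles in rad, forces in N, time in s.
With the tool pointing down it reaches from about 400 to 875 mm from the base axis. Payload 4.4 kg.
Tool frame: the origin (TCP) lies on the centre line of the jaws, within the pads' length; the fingertips stand 19 mm ahead of it and the grasp point (between the pads) is the TCP; z points along the fingers, y is the line along which they close (so a half turn about z gives the same grasp; the last joint's range is limited). The gripper opens to 85 mm and grips with 20 to 120 N. Pads are 22 mm wide; open, the fingers measure 114 mm over their backs; the gripper's body (76 mm by 85 mm) begins 54 mm behind the grasp point. The pads swing forward as they close: fully open they stand 13 mm farther back than shut.
Start: joints at [1.247, 0.628, 0.038, 1.517, -0.027, 0.996, -0.02], TCP at [165.748, -628.527, 210.413] pointing down, gripper open.
Joint ranges: [-3.06, 3.06], [-0.37, 2.12], [-1.25, 1.32], [0.18, 2.47], [-1.1, 4.24], [0.23, 1.98], [-2.94, 2.94]. Speed limits (rad/s): [2.57, 2.57, 3.14, 3.14, 3.14, 3.14, 3.14].

## Interface

Orientations are given as a unit quaternion [w, x, y, z].
In Python, from cell import status, get_image, get_calibration, robot, boxes_of, mark_of gives the robot as it stands.
- The arm moves only by the tool play_rows, never from a script. Its argument "deltas" is a list of rows, each a list of 7 numbers: the shift along the world's x, y, z in m, then the turn, a rotation vector about the world's x, y, z in degrees, then the opening, from 0 (shut) to 1 (fully open). In form: [[dx, dy, dz, wx, wy, wz, claw], ...]. A call has 1 to 12 rows; each row is the pose to reach, as a shift and turn from the pose commanded when the call began; what a row does not reach only later rows make up. A row lasts 1/12 s, in which the tool goes at most 41.7 mm and 7.16 degrees, less where a joint would pass 70% of its speed; a pose out of reach is approached as far as the arm can. A call with a gripper value outside its range is refused whole. The fingers move at their own pace and stop on an object; "grip_force" is the grip in N (left out, the last holds). Time passes only in rows, so rows that repeat a pose let the fingers close. It gives the time, the measured TCP pose, the force, the opening and the grip force at its end, in the units of the state.
- status.sense(): the state, without advancing time (a new reading comes with each control period).
- get_image(name): name is "scene" or "top" or "wrist"; returns (picture, depth): 480x640x3 uint8, red, green, blue; 480x640 float32, mm along the optical axis (not along the pixel's ray), 0 where there is no reading.
- get_calibration(name): a dict with "mtx" (3x3 intrinsics, pixels), "eye" and "attitude" of the camera in the world. Camera axes: x right, y up, looking along -z (the intrinsics and any distortion apply to the point x, -y, -z); pixel columns grow to the right and rows downward; lengths in mm; the calibration is good to about 2 mm. A picture is of the moment at which its call begins: read the wrist's pose just before it. get_calibration takes no time and is no camera call; for the wrist camera it gives the pose at the moment of the call.
- robot.finish_job(): hands the job in; it is judged then, once.
Trained networks look in the newest picture that a camera, given by its name, has taken for a name from the list of things; names that differ only in an ending like _2 or _b are one class to them, and where a whole thing is asked for, a point or a joint stands for the part that bears it (a point fixed in the world has none). Each returns a list of dicts, best first, with "confidence" (0 to 1); they miss things now and then, are a little off and sometimes report something else, mostly with a low value. They report only what shows in the picture. A call takes as long as a camera call.
- boxes_of(name, camera): "location" ([x, y, z] in mm, in world coordinates, good to about 4 mm: the middle of the surface that is visible of it).
- mark_of(name, camera): "location" ([x, y, z] in mm, in world coordinates, good to about 4 mm: a listed point, or the origin of a listed thing).
The state is a dict: "clock": time; "joint_pos": joint angles; "joint_vel": joint speeds; "joint_efforts": joint torques, N m; "eef_pos": TCP position; "orientation": TCP orientation; "wrist_force": force on the tool from outside, world axes, zero at the start; "wrist_torque": the same for the moment, N m; "finger_gap": finger opening in mm; "finger_force": force on a finger pad.
Only numpy, scipy, OpenCV 4.12 (cv2) and the standard library are available. Lean on these libraries where they do the work, as an engineer would, in place of code of your own. Each camera call takes 0.05 s, during which the arm holds its last target. There are 200 camera calls.

## Working session

There is one attempt and no reset: what is moved stays moved. The work goes in short steps, Python scripts to look and compute and a tool call to move; the robot and the scene stay as the last step left them, time stands still between calls to the robot, and variables do not carry over. Pictures are saved under pics/ and viewed, at most 10 in all, crops included, and the job is handed in when it is done.

Besides the shell and the picture viewer there is one more tool, called after "Call:" in YAML: its name, and indented under it one key for each argument. play_rows: Moves the arm, as the interface text tells. Its arguments: {"type":"object","properties":{"deltas":{"type":"array","items":{"type":"array","items":{"type":"number"}}},"grip_force":{"type":"number"}},"required":["deltas"]}

```bash
mkdir -p pics; cat > h.py <<'E'
from cell import *
import numpy as np, cv2
def snap(c,f):
    im,d=get_image(c); cv2.imwrite('pics/'+f,im[:,:,::-1]); return im,d
def marks(cam,names):
    for n in names:
        try: print(cam,n,[(np.round(r['location']).tolist(),round(r['confidence'],2)) for r in mark_of(n,cam)[:3]])
        except Exception as e: print(n,e)
def proj(c,p):
    k=get_calibration(c); return k
E
python3 - <<'E'
from h import *
a,_=snap('scene','s0.png'); b,_=snap('top','t0.png')
for c in ('scene','top'): marks(c,['carousel','knob','hook_tip','hook_mid','mug','mug_loop','bowl','dish','hung_mug_1'])
s=status.sense(); print(s['clock'],s['eef_pos'],s['orientation'],s['finger_gap'])
for c in('scene','top','wrist'): k=get_calibration(c); print(c,{q:np.round(v,2).tolist() for q,v in k.items() if not isinstance(v,str)})
E
```

```text
scene carousel [([605.0, -38.0, 4.0], 0.58), ([662.0, -266.0, 0.0], 0.2)]
scene knob [([605.0, -39.0, 190.0], 0.93)]
scene hook_tip [([637.0, -125.0, 174.0], 0.91)]
scene hook_mid [([627.0, -98.0, 168.0], 0.94)]
scene mug [([445.0, -250.0, 1.0], 0.77), ([447.0, -38.0, -1.0], 0.25)]
scene mug_loop [([416.0, -217.0, 40.0], 0.88)]
scene bowl [([664.0, -264.0, -1.0], 0.84)]
scene dish []
scene hung_mug_1 [([645.0, 4.0, 166.0], 0.67)]
top carousel [([608.0, -39.0, -0.0], 0.56)]
top knob [([607.0, -41.0, 193.0], 0.6)]
top hook_tip [([636.0, -126.0, 173.0], 0.74), ([647.0, 7.0, 170.0], 0.5)]
top hook_mid [([626.0, -103.0, 169.0], 0.98)]
top mug [([440.0, -248.0, -4.0], 0.93)]
top mug_loop [([413.0, -216.0, 34.0], 0.68)]
top bowl [([660.0, -258.0, 4.0], 0.94), ([625.0, -105.0, 167.0], 0.6)]
top dish [([449.0, -34.0, -0.0], 0.58)]
top hung_mug_1 [([647.0, 8.0, 171.0], 0.65)]
1.0 [ 165.75131561 -628.53513743  210.4244044 ] [1.12638482e-05 9.91704687e-01 1.28537203e-01 1.83852441e-05] 85.45801618745362
scene {'mtx': [[596.89, 0.0, 326.87], [0.0, 596.89, 240.53], [0.0, 0.0, 1.0]], 'eye': [273.04, -654.99, 846.49], 'attitude': [0.91, 0.34, -0.09, -0.24]}
top {'mtx': [[594.82, 0.0, 323.68], [0.0, 594.82, 239.54], [0.0, 0.0, 1.0]], 'eye': [485.63, -148.12, 1056.61], 'attitude': [-0.7, -0.03, 0.02, 0.71]}
wrist {'mtx': [[376.06, 0.0, 321.07], [0.0, 376.06, 241.42], [0.0, 0.0, 1.0]], 'eye': [229.52, -611.31, 375.15], 'attitude': [0.79, -0.1, 0.08, -0.6]}
```

View pics/s0.png

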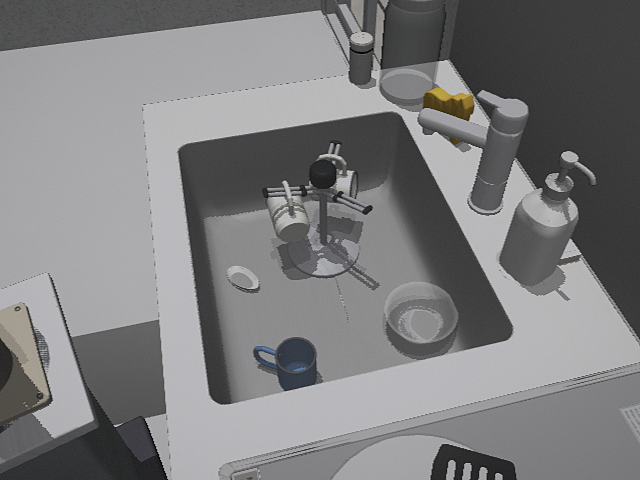

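View pics/t0.png

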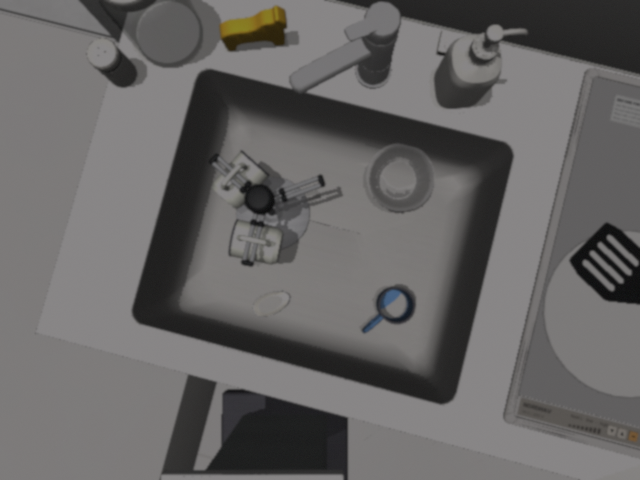

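```bash
cat >> h.py <<'E'
from scipy.spatial.transform import Rotation as R
def cloud(c,d):
    k=get_calibration(c); M=np.array(k['mtx']); v,u=np.mgrid[:480,:640]
    P=np.stack([(u-M[0,2])/M[0,0]*d,-(v-M[1,2])/M[1,1]*d,-d],-1)
    q=np.array(k['attitude']); return R.from_quat(q[[1,2,3,0]]).apply(P.reshape(-1,3)).reshape(480,640,3)+np.array(k['eye'])
def tool(): 
    s=status.sense(); q=np.array(s['orientation']); m=R.from_quat(q[[1,2,3,0]]).as_matrix()
    return s,m
E
python3 - <<'E'
from h import *
for c in('top','scene'):
    im,d=get_image(c); P=cloud(c,d); hsv=cv2.cvtColor(im,cv2.COLOR_RGB2HSV)
    ok=(d>0)
    near=ok&(np.hypot(P[...,0]-443,P[...,1]+249)<85)&(P[...,2]>12)&(P[...,2]<90)&(P[...,0]>380)
    b=near&(hsv[...,1]>90)&(hsv[...,0]>95)&(hsv[...,0]<130)
    top=near&(np.hypot(P[...,0]-443,P[...,1]+249)<40)&(P[...,2]>66)
    q=P[top]; (x,y),r=cv2.minEnclosingCircle(q[:,:2].astype(np.float32)); print(c,'rim',x,y,r,q[:,2].mean(),len(q))
    A=np.c_[2*q[:,:2],np.ones(len(q))]; s=np.linalg.lstsq(A,(q[:,:2]**2).sum(1),rcond=None)[0]; print('fit',s[:2],np.sqrt(s[2]+s[0]**2+s[1]**2))
    h=b&(np.hypot(P[...,0]-x,P[...,1]-y)>38); q=P[h]; print('handle mean',q.mean(0),np.degrees(np.arctan2(q[:,1].mean()-y,q[:,0].mean()-x)),len(q))
    # height map
    if c=='top':
        for X in range(330,480,15):
            row=[]
            for Y in range(-380,-180,20):
                w=P[ok&(abs(P[...,0]-X)<6)&(abs(P[...,1]-Y)<6)][:,2]; row.append(int(np.median(w)) if len(w) else None)
            print(X,row)
    k=ok&(np.hypot(P[...,0]-606,P[...,1]+40)<26)&(P[...,2]>185)&(P[...,2]<215)
    q=P[k]; print('knob',q.mean(0),cv2.minEnclosingCircle(q[:,:2].astype(np.float32)),np.percentile(q[:,2],95))
E
```

```text
top rim 443.0499572753906 -246.9044647216797 32.16560363769531 75.92734018194061 282
fit [ 444.88714553 -247.15635385] 28.5417179290928
handle mean [ 411.8729473  -206.68982555   56.39620393] 127.78517587841955 74
330 [178, 178, 178, 120, 25, 20, 32, 85, 132, 175]
345 [178, 178, 178, 84, 14, 11, 11, 14, 21, 39]
360 [178, 178, 178, 39, 10, 8, 7, 7, 8, 11]
375 [178, 178, 177, 23, 7, 6, 5, 5, 5, 7]
390 [178, 178, 145, 15, 6, 6, 4, 5, 5, 4]
405 [178, 178, 119, 12, 6, 5, 5, 4, 4, 54]
420 [178, 178, 84, 10, 5, 5, 44, 17, 62, 4]
435 [178, 178, 38, 8, 5, 76, 4, 3, 15, 3]
450 [178, 177, 22, 7, 5, 71, 4, 3, 30, 3]
465 [178, 144, 15, 6, 5, 5, 5, 4, 4, 3]
knob [604.2910854  -38.54237393 204.1717783 ] ((605.34912109375, -37.25251007080078), 21.886014938354492) 208.49146756357823
scene rim 439.6465759277344 -245.39561462402344 34.84147644042969 73.66510677466295 493
fit [ 443.247082   -248.80390453] 28.512765035943445
handle mean [ 408.95465853 -208.09452874   54.04002334] 129.44808278885012 79
knob [600.97133964 -45.22933385 200.67283585] ((603.7985229492188, -40.170021057128906), 21.673946380615234) 207.21371274037972
```

Call:
play_rows:
  deltas:
    - [0, 0, 0.04, 0, 0, 0, 1]
    - [0, 0.01, 0.08, 0, 0, 0, 1]
    - [0.439, 0.5895, 0.08, 0, 0, 95, 1]
    - [0.439, 0.5895, 0.08, 0, 0, 95, 1]
    - [0.439, 0.5895, 0.08, 0, 0, 95, 1]
    - [0.439, 0.5895, 0.08, 0, 0, 95, 1]
    - [0.439, 0.5895, 0.08, 0, 0, 95, 1]
    - [0.439, 0.5895, 0.08, 0, 0, 95, 1]
    - [0.439, 0.5895, 0.08, 0, 0, 95, 1]
    - [0.439, 0.5895, 0.08, 0, 0, 95, 1]
    - [0.439, 0.5895, 0.08, 0, 0, 95, 1]
    - [0.439, 0.5895, 0.08, 0, 0, 95, 1]

```text
clock: 2.1
eef_pos: [418.2, -284.8, 290.8]
orientation: [0.0, 0.727, 0.687, -0.0]
wrist_force: [0.6, -1.2, 0.3]
finger_gap: 85.6
finger_force: 0.0
```

Call:
play_rows:
  deltas:
    - [0.187, 0.246, 0, 0, 0, 23, 1]
    - [0.187, 0.246, 0, 0, 0, 23, 1]
    - [0.187, 0.246, 0, 0, 0, 23, 1]
    - [0.187, 0.246, 0, 0, 0, 23, 1]
    - [0.187, 0.246, 0, 0, 0, 23, 1]
    - [0.187, 0.246, 0, 0, 0, 23, 1]
    - [0.187, 0.246, 0, 0, 0, 23, 1]
    - [0.187, 0.246, 0, 0, 0, 23, 1]
    - [0.187, 0.246, 0, 0, 0, 23, 1]
    - [0.187, 0.246, 0, 0, 0, 23, 1]
    - [0.187, 0.246, 0, 0, 0, 23, 1]

```text
clock: 3.02
eef_pos: [603.8, -41.8, 290.2]
orientation: [-0.0, 0.578, 0.816, -0.001]
wrist_force: [-0.2, -0.6, 0.4]
finger_gap: 85.2
finger_force: 0.0
```

```bash
python3 - <<'E'
from h import *
s,m=tool(); print(s['clock'],s['eef_pos'],np.degrees(np.arctan2(m[1,1],m[0,1])))
im,d=snap('wrist','w1.png'); marks('wrist',['knob','hook_tip','hook_mid'])
P=cloud('wrist',d)
k=(d>0)&(np.hypot(P[...,0]-605,P[...,1]+39)<30)&(P[...,2]>185)&(P[...,2]<215)
q=P[k]; print('knob',q.mean(0),cv2.minEnclosingCircle(q[:,:2].astype(np.float32)),np.percentile(q[:,2],95))
E
```

```text
3.0167 [603.76298186 -41.83153559 290.17126497] 19.316266894068512
wrist knob [([608.0, -36.0, 192.0], 0.77)]
wrist hook_tip [([637.0, -128.0, 170.0], 0.71)]
wrist hook_mid [([624.0, -99.0, 171.0], 0.88)]
knob [605.37226314 -35.47508612 205.93635562] ((606.318359375, -37.7706413269043), 21.7789306640625) 209.07181671620253
```

Call:
play_rows:
  deltas:
    - [0.002, 0.003, -0.03, 0, 0, 0.5, 1]
    - [0.002, 0.003, -0.06, 0, 0, 0.5, 1]
    - [0.002, 0.003, -0.08, 0, 0, 0.5, 1]
    - [0.002, 0.003, -0.092, 0, 0, 0.5, 1]
    - [0.002, 0.003, -0.092, 0, 0, 0.5, 0.3]
    - [0.002, 0.003, -0.092, 0, 0, 0.5, 0.3]
    - [0.002, 0.003, -0.092, 0, 0, 0.5, 0.3]
    - [0.002, 0.003, -0.092, 0, 0, 0.5, 0.3]
    - [0.002, 0.003, -0.092, 0, 0, 0.5, 0.3]
    - [0.002, 0.003, -0.092, 0, 0, 0.5, 0.3]
    - [0.002, 0.003, -0.092, 0, 0, 0.5, 0.3]
  grip_force: 30

```text
clock: 4.13
eef_pos: [606.6, -37.4, 199.0]
orientation: [0.0, 0.574, 0.819, 0.0]
wrist_force: [-0.3, -0.2, -0.3]
finger_gap: 25.7
finger_force: 0.0
```

```bash
python3 - <<'E'
from h import *
a,_=get_image('scene'); b,_=get_image('wrist')
cv2.imwrite('pics/c1.png',np.hstack([cv2.resize(a[100:290,220:430],(400,362)),cv2.resize(b,(400,362))])[:,:,::-1])
s,m=tool(); print(s['finger_gap'],s['eef_pos'])
E
```

```text
25.46647350905025 [606.43641842 -37.36152722 198.66601723]
```

View pics/c1.png

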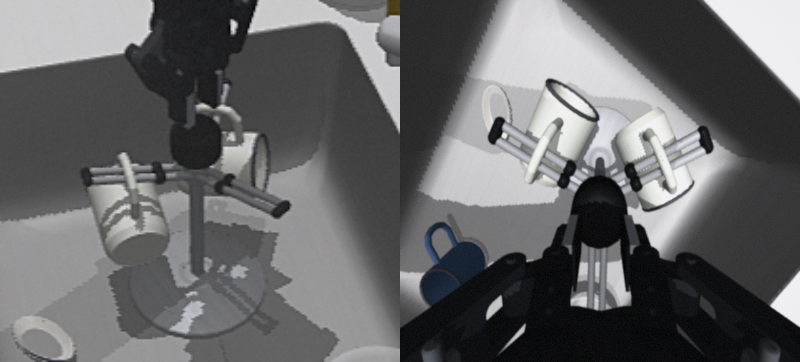

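```bash
python3 - <<'E'
from h import *
def pj(c,p):
    k=get_calibration(c); M=np.array(k['mtx']); q=np.array(k['attitude']); v=R.from_quat(q[[1,2,3,0]]).inv().apply(np.array(p)-np.array(k['eye'])); return np.round([M[0,0]*v[0]/-v[2]+M[0,2], -M[1,1]*v[1]/-v[2]+M[1,2]])
for c in('scene','wrist'):
    im,d=get_image(c);P=cloud(c,d)
    print(c,'tcp',pj(c,[606.5,-37.5,199]),'knob',pj(c,[605.5,-38.5,190]))
    if c=='scene':
        for Y in range(150,190,5):print(Y,[ (X,P[Y,X].astype(int).tolist(),int(im[Y,X].mean())) for X in (313,318,322,326,332)])
        cv2.imwrite('pics/c2.png',cv2.resize(im[110:230,260:380],(600,600),interpolation=cv2.INTER_CUBIC)[:,:,::-1])
E
```

```text
scene tcp [323. 169.] knob [323. 174.]
150 [(313, [581, -53, 261], 36), (318, [589, -54, 258], 25), (322, [672, 87, 115], 52), (326, [616, -29, 228], 35), (332, [620, -42, 236], 34)]
155 [(313, [583, -50, 248], 30), (318, [591, -51, 245], 68), (322, [598, -51, 242], 95), (326, [638, 10, 177], 219), (332, [622, -38, 222], 27)]
160 [(313, [582, -51, 239], 37), (318, [591, -50, 234], 65), (322, [597, -51, 233], 44), (326, [618, -27, 204], 27), (332, [646, 2, 169], 86)]
165 [(313, [593, -28, 206], 36), (318, [590, -52, 226], 79), (322, [606, -35, 205], 46), (326, [611, -39, 206], 36), (332, [621, -41, 204], 28)]
170 [(313, [589, -36, 203], 35), (318, [595, -42, 206], 33), (322, [600, -46, 207], 30), (326, [605, -49, 206], 34), (332, [615, -51, 204], 32)]
175 [(313, [585, -44, 201], 31), (318, [590, -50, 203], 36), (322, [596, -53, 203], 38), (326, [602, -54, 201], 40), (332, [611, -58, 201], 35)]
180 [(313, [584, -45, 192], 33), (318, [589, -52, 194], 37), (322, [594, -56, 196], 36), (326, [600, -58, 195], 32), (332, [611, -57, 189], 31)]
185 [(313, [584, -44, 179], 44), (318, [590, -51, 183], 33), (322, [593, -58, 187], 30), (326, [600, -58, 184], 37), (332, [612, -57, 178], 36)]
wrist tcp [320. 286.] knob [318. 281.]
```

View pics/c2.png

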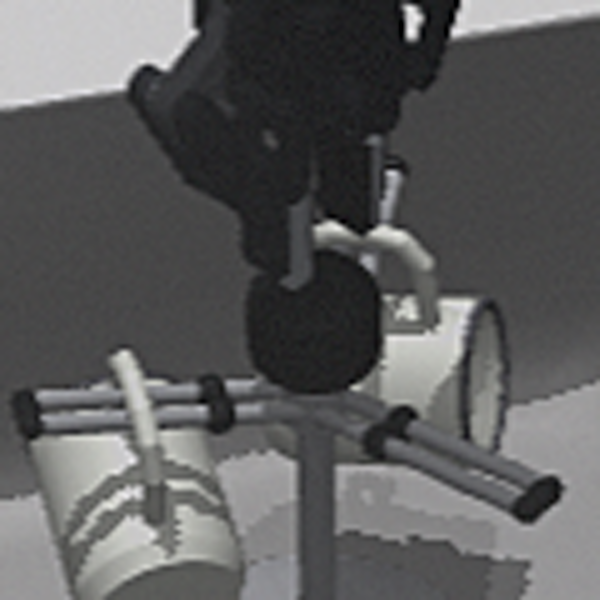

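Call:
play_rows:
  deltas:
    - [0, 0, 0.005, 0, 0, 0, 1]
    - [0, 0, 0.005, 0, 0, 0, 1]
    - [0, 0, 0.005, 0, 0, 0, 1]
    - [0, 0, 0.005, 0, 0, 0, 1]
    - [0, 0, 0.005, 0, 0, 0, 1]
    - [0, 0, 0.005, 0, 0, 0, 1]
    - [0, 0, 0.005, 0, 0, 0, 1]
    - [0, 0, -0.005, 0, 0, 0, 1]
    - [0, 0, -0.015, 0, 0, 0, 1]
    - [0, 0, -0.025, 0, 0, 0, 1]

```text
clock: 5.17
eef_pos: [605.9, -37.5, 172.1]
orientation: [-0.0, 0.574, 0.819, -0.0]
wrist_force: [-0.7, -0.0, -0.3]
finger_gap: 85.5
finger_force: 0.0
```

```bash
python3 - <<'E'
from h import *
s,m=tool(); print(s['finger_gap'],s['eef_pos'],s['wrist_force'],s['clock'])
a,d=get_image('scene'); P=cloud('scene',d)
print([(r,P[r,308:350:3,2].astype(int).tolist()) for r in range(140,180,4)])
cv2.imwrite('pics/c3.png',cv2.resize(a[110:230,260:380],(500,500),interpolation=cv2.INTER_CUBIC)[:,:,::-1])
E
```

```text
85.50725379972322 [605.9159989  -37.51896517 172.0573051 ] [-0.70563064 -0.02550866 -0.25940492] 5.1667
[(140, [144, 281, 283, 285, 280, 270, 134, 136, 179, 226, 228, 231, 233, 233]), (144, [133, 132, 279, 277, 274, 131, 128, 125, 177, 218, 221, 222, 226, 226]), (148, [273, 274, 274, 269, 119, 117, 116, 172, 174, 209, 212, 215, 220, 214]), (152, [267, 269, 268, 112, 109, 107, 107, 174, 105, 173, 103, 207, 208, 99]), (156, [262, 257, 105, 103, 171, 174, 177, 178, 177, 178, 179, 91, 92, 91]), (160, [253, 95, 95, 202, 203, 204, 206, 169, 171, 167, 172, 171, 168, 83]), (164, [88, 202, 204, 206, 208, 207, 206, 205, 204, 78, 75, 72, 165, 72]), (168, [237, 203, 206, 206, 208, 204, 205, 205, 205, 201, 65, 66, 157, 62]), (172, [229, 203, 205, 202, 206, 203, 205, 203, 204, 199, 137, 138, 146, 145]), (176, [223, 193, 200, 200, 201, 202, 201, 200, 200, 188, 136, 138, 138, 140])]
```

View pics/c3.png

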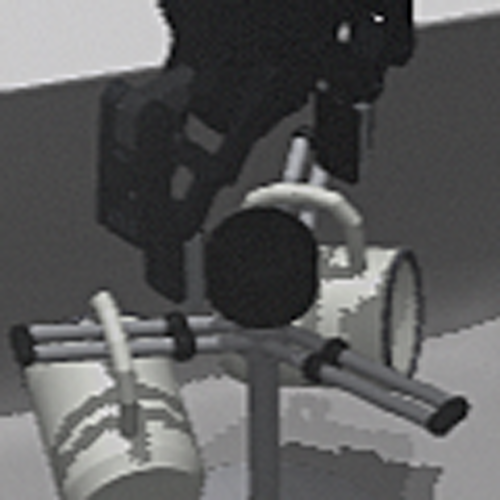

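Call:
play_rows:
  deltas:
    - [0, -0.001, -0.01, 0, 0, 0, 1]
    - [0, -0.001, -0.02, 0, 0, 0, 1]
    - [0, -0.001, -0.02, 0, 0, 0, 0.2]
    - [0, -0.001, -0.02, 0, 0, 0, 0.2]
    - [0, -0.001, -0.02, 0, 0, 0, 0.2]
    - [0, -0.001, -0.02, 0, 0, 0, 0.2]
    - [0, -0.001, -0.02, 0, 0, 0, 0.2]
    - [0, -0.001, -0.02, 0, 0, 0, 0.2]
    - [0, -0.001, -0.02, 0, 0, 0, 0.2]
  grip_force: 30

```text
clock: 5.97
eef_pos: [605.7, -38.7, 154.0]
orientation: [-0.0, 0.574, 0.819, -0.001]
wrist_force: [-4.6, -0.9, 5.8]
finger_gap: 42.2
finger_force: 31.2
```

Call:
play_rows:
  deltas:
    - [0, 0, 0, 0, 0, -3, 0.2]
    - [0, 0, 0, 0, 0, -8, 0.2]
    - [0, 0, 0, 0, 0, -13, 0.2]
    - [0, 0, 0, 0, 0, -18, 0.2]
    - [0, 0, 0, 0, 0, -23, 0.2]
    - [0, 0, 0, 0, 0, -28, 0.2]
    - [0, 0, 0, 0, 0, -33, 0.2]
    - [0, 0, 0, 0, 0, -38, 0.2]
    - [0, 0, 0, 0, 0, -43, 0.2]
    - [0, 0, 0, 0, 0, -48, 0.2]
    - [0, 0, 0, 0, 0, -52, 0.2]
    - [0, 0, 0, 0, 0, -55, 0.2]

```text
clock: 6.97
eef_pos: [605.2, -38.6, 154.0]
orientation: [-0.0, 0.888, 0.459, -0.001]
wrist_force: [-4.9, -1.1, 6.1]
finger_gap: 41.7
finger_force: 31.3
```

Call:
play_rows:
  deltas:
    - [0, 0, 0, 0, 0, -3, 0.2]
    - [0, 0, 0, 0, 0, -8, 0.2]
    - [0, 0, 0, 0, 0, -13, 0.2]
    - [0, 0, 0, 0, 0, -18, 0.2]
    - [0, 0, 0, 0, 0, -23, 0.2]
    - [0, 0, 0, 0, 0, -28, 0.2]
    - [0, 0, 0, 0, 0, -33, 0.2]
    - [0, 0, 0, 0, 0, -38, 0.2]
    - [0, 0, 0, 0, 0, -43, 0.2]
    - [0, 0, 0, 0, 0, -48, 0.2]
    - [0, 0, 0, 0, 0, -52, 0.2]
    - [0, 0, 0, 0, 0, -55, 0.2]

```text
clock: 7.97
eef_pos: [605.0, -38.2, 154.0]
orientation: [-0.0, 1.0, -0.003, -0.001]
wrist_force: [-6.3, -0.3, 7.0]
finger_gap: 41.5
finger_force: 31.3
```

```bash
python3 - <<'E'
from h import *
s,m=tool(); print(s['clock'],s['eef_pos'],s['finger_gap'],s['wrist_force'],np.degrees(np.arctan2(m[1,1],m[0,1])),np.round(s['joint_pos'],2))
for c in('scene','top','wrist'):
    get_image(c); marks(c,['hook_tip','hook_mid','knob'])
E
```

```text
7.9667 [604.9702052  -38.17958335 154.04474294] 41.50125322463762 [-6.28403159 -0.30004778  6.98873747] -90.28744827018042 [-0.05  0.63  0.11  1.7  -0.09  0.81 -1.48]
scene hook_tip [([515.0, -35.0, 176.0], 0.86)]
scene hook_mid [([542.0, -36.0, 166.0], 0.67), ([661.0, -265.0, -3.0], 0.5)]
scene knob [([604.0, -38.0, 189.0], 0.55)]
top hook_tip [([510.0, -36.0, 175.0], 0.56)]
top hook_mid [([539.0, -42.0, 169.0], 0.63)]
top knob [([606.0, -39.0, 190.0], 0.93)]
wrist hook_tip []
wrist hook_mid []
wrist knob [([609.0, -36.0, 190.0], 0.8)]
```

Call:
play_rows:
  deltas:
    - [0, 0, 0, 0, 0, 0, 1]
    - [0, 0, 0, 0, 0, 0, 1]
    - [0, 0, 0, 0, 0, 0, 1]
    - [0, 0, 0, 0, 0, 0, 1]
    - [0, 0, 0, 0, 0, 0, 1]
    - [0, 0, 0, 0, 0, 0, 1]
    - [0, 0, 0.03, 0, 0, 0, 1]
    - [0, 0, 0.06, 0, 0, 0, 1]
    - [0, 0, 0.1, 0, 0, 0, 1]
    - [0.02, 0, 0.14, 0, 0, 0, 1]
    - [0.04, 0, 0.16, 0, 0, 0, 1]
    - [0.04, 0, 0.16, 0, 0, 0, 1]

```text
clock: 9.57
eef_pos: [652.7, -38.4, 319.7]
orientation: [0.0, 1.0, -0.001, 0.007]
wrist_force: [1.2, 0.1, 0.1]
finger_gap: 85.4
finger_force: 0.0
```

```bash
cat > hk.py <<'E'
from h import *
def hook():
    for c in('scene','top'):
        im,d=get_image(c);P=cloud(c,d)
        k=(d>0)&(P[...,0]>500)&(P[...,0]<568)&(abs(P[...,1]+38)<22)&(P[...,2]>155)&(P[...,2]<190)
        q=P[k]; t=q[q[:,0]<518]; n=q[q[:,0]>545]
        mid=lambda a:np.r_[a.mean(0).round(1),a[:,1].min().round(1),a[:,1].max().round(1)]
        vx,vy,x0,y0=cv2.fitLine(q[:,:2].astype(np.float32),cv2.DIST_L1,0,.01,.01).ravel()
        K=(d>0)&(np.hypot(P[...,0]-606,P[...,1]+39)<26)&(P[...,2]>200)&(P[...,2]<213)
        print(c,len(q),'tip',mid(t),'in',mid(n),'ang',np.degrees(np.arctan(vy/vx)),'xmin',q[:,0].min(),'knob',cv2.minEnclosingCircle(P[K][:,:2].astype(np.float32)))
        marks(c,['hook_tip','hook_mid','knob'])
E
python3 -c "
from hk import *
print(status.sense()['eef_pos'],status.sense()['clock']);hook();snap('scene','s3.png')"
```

```text
[652.70859818 -38.41470465 319.67879228] 9.5667
scene 337 tip [511.  -36.4 177.1 -43.7 -25.9] in [556.7 -37.6 166.9 -48.9 -26.1] ang -3.6044388 xmin 505.3749926874456 knob ((604.4530029296875, -39.30707550048828), 21.082714080810547)
scene hook_tip [([515.0, -32.0, 176.0], 0.89)]
scene hook_mid []
scene knob [([606.0, -42.0, 191.0], 0.72)]
top 394 tip [512.4 -34.1 177.9 -42.8 -24.8] in [556.  -35.5 168.1 -44.5 -26. ] ang -5.4643846 xmin 507.5093354004948 knob ((605.833984375, -37.34435272216797), 21.27295684814453)
top hook_tip [([511.0, -36.0, 176.0], 0.78)]
top hook_mid []
top knob [([606.0, -37.0, 190.0], 0.98)]
```

View pics/s3.png

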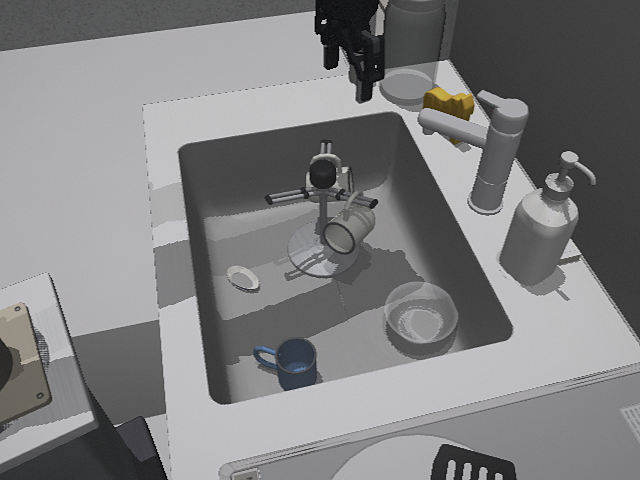

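Call:
play_rows:
  deltas:
    - [-0.209, -0.21, -0.04, 0, 0, 129.8, 1]
    - [-0.209, -0.21, -0.04, 0, 0, 129.8, 1]
    - [-0.209, -0.21, -0.04, 0, 0, 129.8, 1]
    - [-0.209, -0.21, -0.04, 0, 0, 129.8, 1]
    - [-0.209, -0.21, -0.04, 0, 0, 129.8, 1]
    - [-0.209, -0.21, -0.04, 0, 0, 129.8, 1]
    - [-0.209, -0.21, -0.04, 0, 0, 129.8, 1]
    - [-0.209, -0.21, -0.04, 0, 0, 129.8, 1]
    - [-0.209, -0.21, -0.04, 0, 0, 129.8, 1]
    - [-0.209, -0.21, -0.04, 0, 0, 129.8, 1]
    - [-0.209, -0.21, -0.04, 0, 0, 129.8, 1]
    - [-0.209, -0.21, -0.04, 0, 0, 129.8, 1]

```text
clock: 11.02
eef_pos: [436.9, -248.5, 273.3]
orientation: [-0.0, 0.733, 0.68, -0.0]
wrist_force: [0.3, -0.4, 0.1]
finger_gap: 85.5
finger_force: 0.0
```

```bash
python3 - <<'E'
from h import *
s,m=tool(); print(s['clock'],s['eef_pos'],np.degrees(np.arctan2(m[1,1],m[0,1])),np.round(s['joint_pos'],2))
E
```

```text
11.0167 [ 436.86235044 -248.50540261  273.29364018] -4.306351878762734 [ 0.59  0.35 -0.18  1.83  0.07  0.97  0.31]
```

Call:
play_rows:
  deltas:
    - [0.0065, 0, -0.04, 0, 0, 7, 1]
    - [0.0065, 0, -0.08, 0, 0, 14, 1]
    - [0.0065, 0, -0.1, 0, 0, 21, 1]
    - [0.0065, 0, -0.12, 0, 0, 28, 1]
    - [0.0065, 0, -0.143, 0, 0, 35, 1]
    - [0.0065, 0, -0.143, 0, 0, 42, 1]
    - [0.0065, 0, -0.143, 0, 0, 44, 1]
    - [0.0065, 0, -0.143, 0, 0, 44, 1]
    - [0.0065, 0, -0.143, 0, 0, 44, 1]

```text
clock: 11.77
eef_pos: [443.7, -248.5, 130.3]
orientation: [-0.0, 0.428, 0.904, 0.0]
wrist_force: [0.2, -0.3, -0.5]
finger_gap: 85.4
finger_force: 0.0
```

```bash
python3 - <<'E'
from h import *
s,m=tool(); print(s['clock'],s['eef_pos'],np.degrees(np.arctan2(m[1,1],m[0,1])))
for c in('wrist','top','scene'):
    a,d=get_image(c)
    if c=='wrist': b=a
    marks(c,['mug','mug_loop'])
cv2.imwrite('pics/c4.png',np.hstack([cv2.resize(b,(400,300)),cv2.resize(a[240:420,200:440],(400,300))])[:,:,::-1])
P=cloud('scene',d)
k=(d>0)&(np.hypot(P[...,0]-443,P[...,1]+248)<75)&(P[...,2]>85)&(P[...,2]<400); q=P[k]
print('lowest finger',np.percentile(q[:,2],[0,1,3,5]), q[np.argsort(q[:,2])[:5]].round())
E
```

```text
11.7667 [ 443.69817668 -248.48597235  130.31504259] 39.279885910480296
wrist mug [([442.0, -248.0, -4.0], 0.83)]
wrist mug_loop [([418.0, -214.0, 35.0], 0.95)]
top mug [([443.0, -248.0, -8.0], 0.54)]
top mug_loop [([413.0, -214.0, 32.0], 0.55)]
scene mug [([446.0, -252.0, 0.0], 0.87)]
scene mug_loop [([414.0, -216.0, 40.0], 0.79)]
lowest finger [162.52463084 173.84811386 187.84713139 215.80141203] [[ 475. -216.  163.]
 [ 478. -221.  164.]
 [ 480. -225.  165.]
 [ 477. -219.  165.]
 [ 475. -219.  165.]]
```

View pics/c4.png

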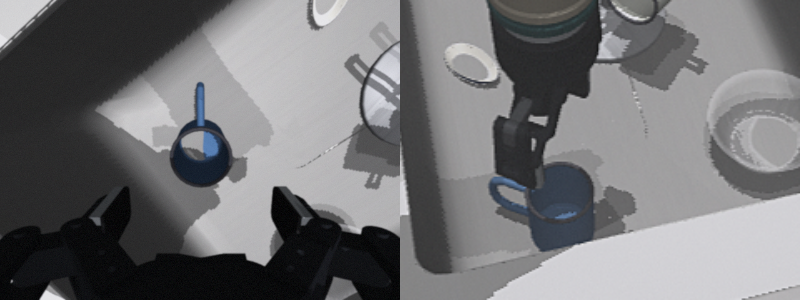

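Call:
play_rows:
  deltas:
    - [0, 0, -0.035, 0, 0, 0, 1]
    - [0, 0, -0.07, 0, 0, 0, 1]
    - [0, 0, -0.095, 0, 0, 0, 1]
    - [0, 0, -0.115, 0, 0, 0, 1]
    - [0, 0, -0.12, 0, 0, 0, 1]
    - [0, 0, -0.12, 0, 0, 0, 0.5]
    - [0, 0, -0.12, 0, 0, 0, 0.5]
    - [0, 0, -0.12, 0, 0, 0, 0.5]
    - [0, 0, -0.12, 0, 0, 0, 0.5]
    - [0, 0, -0.12, 0, 0, 0, 0.5]
    - [0, 0, -0.12, 0, 0, 0, 0.5]
  grip_force: 40

```text
clock: 13.13
eef_pos: [444.7, -248.9, 11.5]
orientation: [0.001, 0.428, 0.904, -0.0]
wrist_force: [0.7, -0.2, 6.0]
finger_gap: 57.4
finger_force: 43.1
```

```bash
python3 - <<'E'
from h import *
s,m=tool(); print(m.round(3).tolist())
yaw=-np.degrees(np.arctan2(m[1,1],m[0,1])); print(yaw)
for f in(30,45,50): print(f,(R.from_euler('x',f,degrees=True)*R.from_euler('z',yaw,degrees=True)).as_rotvec(degrees=True).round(2))
E
```

```text
[[-0.634, 0.773, 0.002], [0.773, 0.634, -0.001], [-0.002, 0.001, -1.0]]
-39.35792893971034
30 [ 28.8   10.3  -38.44]
45 [ 43.18  15.44 -37.28]
50 [ 47.97  17.16 -36.79]
```

Call:
play_rows:
  deltas:
    - [0, 0, 0.03, 0, 0, 0, 0.5]
    - [0, 0, 0.06, 0, 0, 0, 0.5]
    - [0, 0, 0.09, 0, 0, 0, 0.5]
    - [0, 0, 0.12, 0, 0, 0, 0.5]
    - [0, 0, 0.15, 0, 0, 0, 0.5]
    - [0, 0, 0.18, 0, 0, 0, 0.5]
    - [0, 0, 0.2, 0, 0, 0, 0.5]
    - [0, 0, 0.2, 0, 0, 0, 0.5]

```text
clock: 13.8
eef_pos: [446.4, -249.5, 214.8]
orientation: [0.004, 0.428, 0.904, -0.0]
wrist_force: [0.6, -0.2, -1.4]
finger_gap: 57.5
finger_force: 43.9
```

Call:
play_rows:
  deltas:
    - [0.003, 0.03, 0, 5, 1.8, -4.3, 0.5]
    - [0.005, 0.06, 0, 10, 3.6, -8.6, 0.5]
    - [0.005, 0.09, 0, 15, 5.4, -13, 0.5]
    - [0.007, 0.11, 0, 20, 7.2, -17.2, 0.5]
    - [0.008, 0.14, 0, 25, 8.9, -21.6, 0.5]
    - [0.01, 0.16, 0, 30, 10.7, -25.9, 0.5]
    - [0.01, 0.18, 0, 35, 12.5, -30.2, 0.5]
    - [0.01, 0.2, 0, 39, 14, -33.7, 0.5]
    - [0.01, 0.2, 0, 43.2, 15.4, -37.3, 0.5]
    - [0.01, 0.2, 0, 43.2, 15.4, -37.3, 0.5]
    - [0.01, 0.2, 0, 43.2, 15.4, -37.3, 0.5]

```text
clock: 14.72
eef_pos: [453.1, -49.5, 209.1]
orientation: [-0.27, 0.654, 0.653, 0.27]
wrist_force: [-0.0, -0.1, -2.2]
finger_gap: 57.7
finger_force: 43.9
```

```bash
cat > st.py <<'E'
from h import *
def st(f=None):
    s,m=tool(); print(s['clock'],np.round(s['eef_pos'],1),s['finger_gap'],np.round(s['wrist_force'],1),np.round(s['joint_pos'],2)); print(m.round(3).tolist())
    print('loop pred',np.array(s['eef_pos'])+m@[47,0,-27.5])
    ims=[]
    for c in('scene','top','wrist'):
        a,d=get_image(c); ims.append(a); marks(c,['mug_loop','mug','hook_tip'])
    if f: 
        a,b,w=ims
        cv2.imwrite('pics/'+f,np.vstack([np.hstack([cv2.resize(a[100:280,200:440],(400,300)),cv2.resize(b[130:355,150:450],(400,300))]),np.hstack([cv2.resize(w,(400,300)),np.zeros((300,400,3),np.uint8)])])[:,:,::-1])
E
python3 -c "
from st import *
st('c5.png')"
```

```text
14.7167 [453.1 -49.5 209.1] 57.69305028918048 [-0.  -0.1 -2.2] [ 0.89  0.69 -0.53  1.89 -0.45  1.03  0.72]
[[0.002, 1.0, 0.0], [0.708, -0.001, 0.706], [0.706, -0.001, -0.708]]
loop pred [453.21747999 -35.71015908 261.72761338]
scene mug_loop []
scene mug [([451.0, -42.0, 199.0], 0.71)]
scene hook_tip [([660.0, -265.0, -1.0], 0.2)]
top mug_loop [([453.0, -37.0, 260.0], 0.94), ([659.0, -260.0, 4.0], 0.6)]
top mug [([451.0, -40.0, 198.0], 0.69), ([661.0, -261.0, 4.0], 0.54)]
top hook_tip [([513.0, -34.0, 174.0], 0.78)]
wrist mug_loop [([455.0, -36.0, 261.0], 0.81)]
wrist mug [([449.0, -44.0, 200.0], 0.55)]
wrist hook_tip [([517.0, -30.0, 169.0], 0.72)]
```

View pics/c5.png

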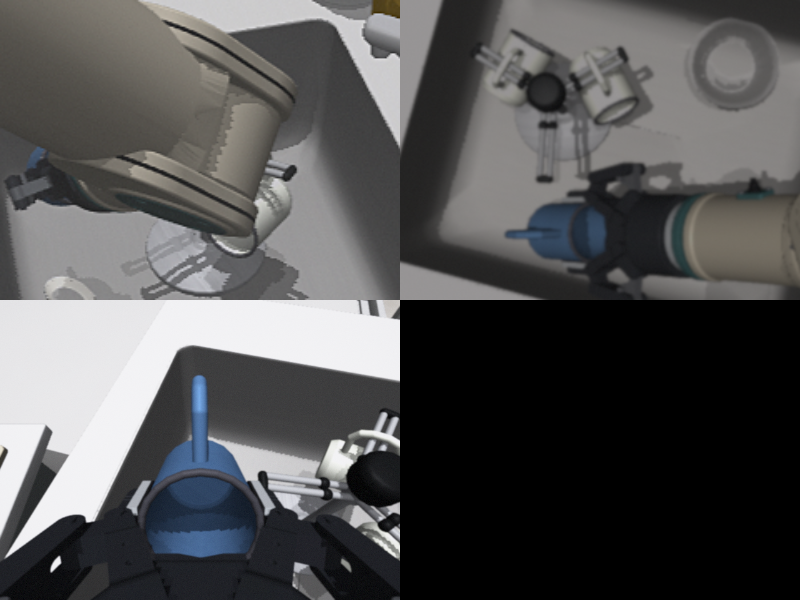

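Call:
play_rows:
  deltas:
    - [0, 0.001, -0.025, 0, 0, 0, 0.5]
    - [0, 0.001, -0.05, 0, 0, 0, 0.5]
    - [0, 0.001, -0.07, 0, 0, 0, 0.5]
    - [0, 0.001, -0.087, 0, 0, 0, 0.5]
    - [0.02, 0.001, -0.087, 0, 0, 0, 0.5]
    - [0.035, 0.001, -0.087, 0, 0, 0, 0.5]
    - [0.035, 0.001, -0.087, 0, 0, 0, 0.5]
    - [0.035, 0.001, -0.087, 0, 0, 0, 0.5]

```text
clock: 15.98
eef_pos: [489.1, -47.1, 123.3]
orientation: [-0.27, 0.653, 0.654, 0.271]
wrist_force: [0.2, -0.1, -1.0]
finger_gap: 57.7
finger_force: 43.9
```

```bash
python3 -c "
from st import *
st('c6.png')"
```

```text
15.9833 [489.1 -47.1 123.3] 57.68844318643606 [ 0.2 -0.1 -1. ] [ 0.83  0.85 -0.5   1.85 -0.43  0.9   0.75]
[[-0.001, 1.0, 0.0], [0.707, 0.001, 0.707], [0.707, 0.001, -0.707]]
loop pred [488.99971683 -33.34238857 175.97387494]
scene mug_loop []
scene mug [([489.0, -41.0, 114.0], 0.46)]
scene hook_tip []
top mug_loop [([486.0, -36.0, 175.0], 0.63)]
top mug [([486.0, -43.0, 108.0], 0.72)]
top hook_tip [([511.0, -33.0, 176.0], 0.96)]
wrist mug_loop [([514.0, -32.0, 170.0], 0.68), ([490.0, -34.0, 174.0], 0.56)]
wrist mug [([482.0, -38.0, 115.0], 0.6)]
wrist hook_tip [([515.0, -31.0, 169.0], 0.72)]
```

View pics/c6.png

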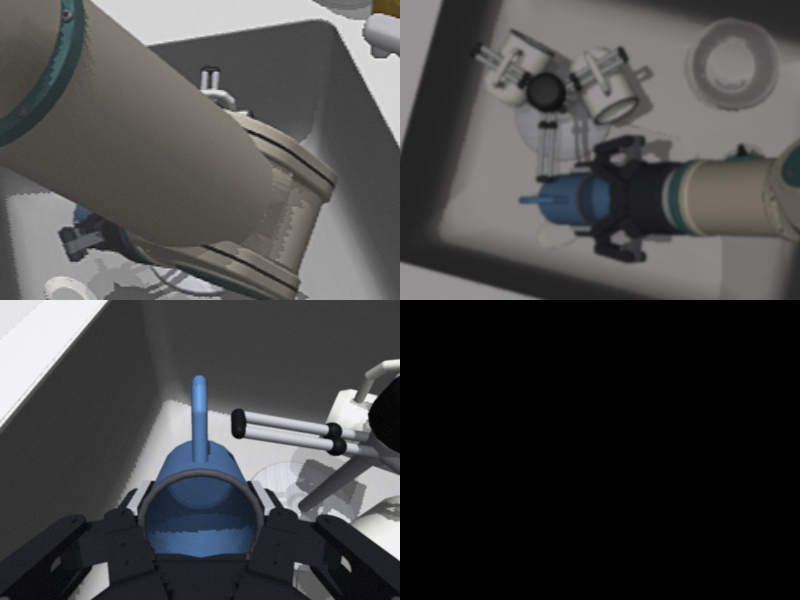

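Call:
play_rows:
  deltas:
    - [0.01, -0.001, -0.001, 0, 0, 0, 0.5]
    - [0.02, -0.001, -0.002, 0, 0, 0, 0.5]
    - [0.03, -0.0015, -0.004, 0, 0, 0, 0.5]
    - [0.04, -0.002, -0.006, 0, 0, 0, 0.5]
    - [0.043, -0.002, -0.006, 0, 0, 0, 0.5]
    - [0.043, -0.002, -0.006, 0, 0, 0, 0.5]

```text
clock: 17.08
eef_pos: [532.9, -48.9, 117.3]
orientation: [-0.27, 0.653, 0.654, 0.271]
wrist_force: [0.2, -0.6, -1.6]
finger_gap: 57.6
finger_force: 43.9
```

```bash
python3 -c "
from st import *
st('c7.png')"
```

```text
17.0833 [532.9 -48.9 117.3] 57.63545795879773 [ 0.2 -0.6 -1.6] [ 0.78  0.9  -0.49  1.74 -0.42  0.94  0.71]
[[-0.001, 1.0, 0.001], [0.707, 0.0, 0.707], [0.707, 0.002, -0.707]]
loop pred [532.77841632 -35.14902768 169.95565167]
scene mug_loop []
scene mug [([534.0, -41.0, 110.0], 0.68)]
scene hook_tip []
top mug_loop [([531.0, -39.0, 168.0], 0.58)]
top mug [([527.0, -40.0, 104.0], 0.83)]
top hook_tip [([513.0, -38.0, 178.0], 0.97)]
wrist mug_loop [([532.0, -36.0, 168.0], 0.57)]
wrist mug [([527.0, -41.0, 107.0], 0.6)]
wrist hook_tip [([514.0, -32.0, 172.0], 0.77), ([609.0, -36.0, 192.0], 0.59)]
```

View pics/c7.png

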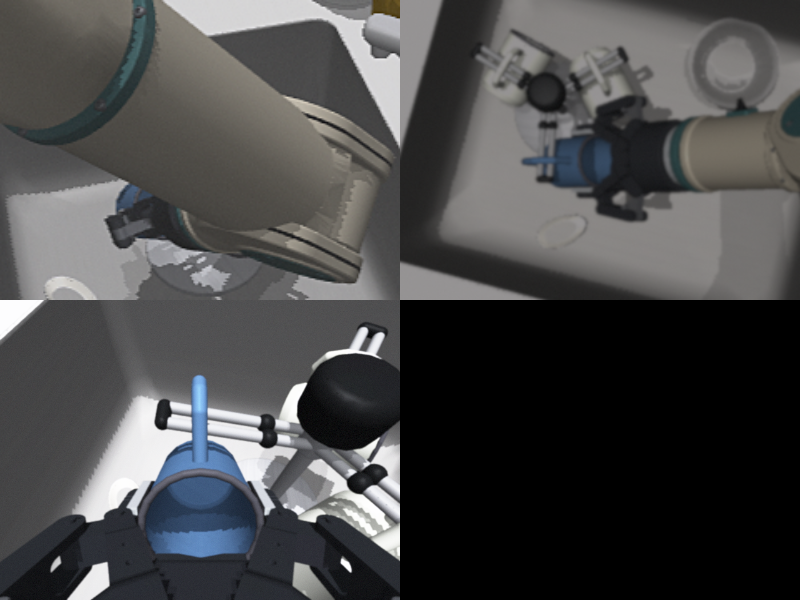

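Call:
play_rows:
  deltas:
    - [0, 0, -0.004, 0, 0, 0, 0.5]
    - [0, 0, -0.008, 0, 0, 0, 0.5]
    - [0, 0, -0.008, 0, 0, 0, 0.5]
    - [0, 0, -0.008, 0, 0, 0, 0.8]
    - [0, 0, -0.008, 0, 0, 0, 0.8]
    - [0, 0, -0.008, 0, 0, 0, 0.8]
    - [0, -0.01, 0.002, 0, 0, 0, 0.8]
    - [0, -0.025, 0.017, 0, 0, 0, 0.8]
    - [0, -0.045, 0.037, 0, 0, 0, 0.8]
    - [0, -0.065, 0.057, 0, 0, 0, 0.8]
    - [0, -0.085, 0.08, 0, 0, 0, 0.8]
    - [0, -0.105, 0.11, 0, 0, 0, 0.8]

```text
clock: 18.68
eef_pos: [530.9, -155.1, 227.7]
orientation: [-0.271, 0.653, 0.653, 0.27]
wrist_force: [0.8, 0.5, 0.2]
finger_gap: 68.2
finger_force: 0.0
```

```bash
python3 -c "
from st import *
st()
from hk import *
hook()"
```

```text
18.6833 [ 530.9 -155.1  227.7] 68.23438350544993 [0.8 0.5 0.2] [ 0.88  0.8  -0.46  1.51 -0.37  1.31  0.66]
[[0.001, 1.0, -0.001], [0.706, -0.0, 0.708], [0.708, -0.001, -0.706]]
loop pred [ 530.96159304 -141.32109293  280.38655387]
scene mug_loop [([535.0, -36.0, 157.0], 0.86), ([516.0, -33.0, 173.0], 0.35)]
scene mug [([530.0, -6.0, 103.0], 0.7)]
scene hook_tip [([513.0, -34.0, 176.0], 0.55)]
top mug_loop [([530.0, -36.0, 155.0], 0.61)]
top mug [([525.0, -9.0, 97.0], 0.64)]
top hook_tip [([513.0, -36.0, 175.0], 0.58)]
wrist mug_loop [([534.0, -35.0, 158.0], 0.62)]
wrist mug [([525.0, -6.0, 106.0], 0.66)]
wrist hook_tip [([519.0, -33.0, 169.0], 0.96)]hk.py:7: RuntimeWarning: Mean of empty slice.
  mid=lambda a:np.r_[a.mean(0).round(1),a[:,1].min().round(1),a[:,1].max().round(1)]
  ret = um.true_divide(
Traceback (most recent call last):
  File "hk.py", line 10, in hook
    print(c,len(q),'tip',mid(t),'in',mid(n),'ang',np.degrees(np.arctan(vy/vx)),'xmin',q[:,0].min(),'knob',cv2.minEnclosingCircle(P[K][:,:2].astype(np.float32)))
                                     ~~~^^^
  File "hk.py", line 7, in <lambda>
    mid=lambda a:np.r_[a.mean(0).round(1),a[:,1].min().round(1),a[:,1].max().round(1)]
                                          ~~~~~~~~~~^^
ValueError: zero-size array to reduction operation minimum which has no identity
```

Call:
play_rows:
  deltas:
    - [0, -0.02, 0.03, 0, 0, 0, 0.8]
    - [0, -0.04, 0.06, -5, 0, 0, 0.8]
    - [0, -0.06, 0.09, -10, 0, 0, 1]
    - [0, -0.08, 0.11, -16, 0, 0, 1]
    - [0, -0.1, 0.12, -22, 0, 0, 1]
    - [0, -0.12, 0.12, -28, 0, 0, 1]
    - [0, -0.14, 0.12, -34, 0, 0, 1]
    - [0, -0.16, 0.12, -40, 0, 0, 1]
    - [0, -0.18, 0.12, -45, 0, 0, 1]
    - [0, -0.18, 0.12, -45, 0, 0, 1]
    - [0, -0.18, 0.12, -45, 0, 0, 1]
    - [0, -0.18, 0.12, -45, 0, 0, 1]

```text
clock: 20.33
eef_pos: [531.6, -333.9, 346.9]
orientation: [-0.001, 0.707, 0.707, 0.001]
wrist_force: [0.3, -0.5, 0.2]
finger_gap: 85.3
finger_force: 0.0
```

Call:
play_rows:
  deltas:
    - [0, 0, 0, 0, 0, 0, 1]
    - [0, 0, 0, 0, 0, 0, 1]
    - [0, 0, 0, 0, 0, 0, 1]
    - [0, 0, 0, 0, 0, 0, 1]
    - [0, 0, 0, 0, 0, 0, 1]
    - [0, 0, 0, 0, 0, 0, 1]
    - [0, 0, 0, 0, 0, 0, 1]
    - [0, 0, 0, 0, 0, 0, 1]
    - [0, 0, 0, 0, 0, 0, 1]
    - [0, 0, 0, 0, 0, 0, 1]
    - [0, 0, 0, 0, 0, 0, 1]
    - [0, 0, 0, 0, 0, 0, 1]

```text
clock: 21.33
eef_pos: [531.9, -334.4, 347.4]
orientation: [0.0, 0.707, 0.707, 0.0]
wrist_force: [1.3, 1.1, 0.1]
finger_gap: 85.4
finger_force: 0.0
```

Call:
play_rows:
  deltas:
    - [0, 0, 0, 0, 0, 0, 1]
    - [0, 0, 0, 0, 0, 0, 1]
    - [0, 0, 0, 0, 0, 0, 1]
    - [0, 0, 0, 0, 0, 0, 1]
    - [0, 0, 0, 0, 0, 0, 1]
    - [0, 0, 0, 0, 0, 0, 1]
    - [0, 0, 0, 0, 0, 0, 1]
    - [0, 0, 0, 0, 0, 0, 1]
    - [0, 0, 0, 0, 0, 0, 1]
    - [0, 0, 0, 0, 0, 0, 1]
    - [0, 0, 0, 0, 0, 0, 1]
    - [0, 0, 0, 0, 0, 0, 1]

```text
clock: 22.33
eef_pos: [531.8, -334.4, 347.4]
orientation: [0.0, 0.707, 0.707, 0.0]
wrist_force: [0.1, -0.0, 0.0]
finger_gap: 85.4
finger_force: 0.0
```

Call:
play_rows:
  deltas:
    - [0, 0, 0, 0, 0, 0, 1]
    - [0, 0, 0, 0, 0, 0, 1]
    - [0, 0, 0, 0, 0, 0, 1]
    - [0, 0, 0, 0, 0, 0, 1]
    - [0, 0, 0, 0, 0, 0, 1]
    - [0, 0, 0, 0, 0, 0, 1]
    - [0, 0, 0, 0, 0, 0, 1]
    - [0, 0, 0, 0, 0, 0, 1]
    - [0, 0, 0, 0, 0, 0, 1]
    - [0, 0, 0, 0, 0, 0, 1]
    - [0, 0, 0, 0, 0, 0, 1]
    - [0, 0, 0, 0, 0, 0, 1]

```text
clock: 23.33
eef_pos: [531.8, -334.4, 347.4]
orientation: [0.0, 0.707, 0.707, 0.0]
wrist_force: [0.1, -1.4, 0.3]
finger_gap: 85.2
finger_force: 0.0
```

```bash
python3 - <<'E'
from h import *
s=status.sense(); print(s['clock'],s['eef_pos'])
for c in('scene','top'):
    for i in range(2):
        im,d=get_image(c);P=cloud(c,d); marks(c,['mug','mug_loop','hook_tip','knob','bowl','dish'])
    hsv=cv2.cvtColor(im,cv2.COLOR_RGB2HSV)
    t=(d>0)&(P[...,0]>495)&(P[...,0]<516)&(abs(P[...,1]+36)<20)&(P[...,2]>165)&(P[...,2]<190)&(hsv[...,2]<90)&~((hsv[...,1]>110)&(hsv[...,0]>95)&(hsv[...,0]<130)); q=P[t]
    K=(d>0)&(np.hypot(P[...,0]-606,P[...,1]+39)<26)&(P[...,2]>200)&(P[...,2]<213)
    print('tip',len(q),q.mean(0),q.min(0),q.max(0),'knob',cv2.minEnclosingCircle(P[K][:,:2].astype(np.float32)))
E
```

```text
23.3333 [ 531.84349261 -334.43862453  347.39886944]
scene mug [([524.0, -4.0, 101.0], 0.95)]
scene mug_loop [([533.0, -37.0, 158.0], 0.96)]
scene hook_tip [([512.0, -33.0, 173.0], 0.64)]
scene knob [([604.0, -37.0, 191.0], 0.61)]
scene bowl [([661.0, -266.0, 1.0], 0.82)]
scene dish [([444.0, -37.0, -2.0], 0.56)]
scene mug [([528.0, -6.0, 103.0], 0.6), ([542.0, -34.0, 168.0], 0.49)]
scene mug_loop [([531.0, -34.0, 157.0], 0.55)]
scene hook_tip [([516.0, -34.0, 177.0], 0.77)]
scene knob [([607.0, -40.0, 189.0], 0.86)]
scene bowl [([661.0, -267.0, -0.0], 0.55), ([543.0, -36.0, 171.0], 0.54)]
scene dish [([447.0, -38.0, -2.0], 0.65)]
tip 56 [509.60433045 -36.73542125 177.245072  ] [505.51867469 -44.44043147 173.14319038] [514.31030504 -25.05129106 180.87608677] knob ((603.642578125, -39.97842025756836), 21.71503257751465)
top mug [([524.0, -3.0, 100.0], 0.89), ([513.0, -34.0, 177.0], 0.55)]
top mug_loop [([531.0, -36.0, 156.0], 0.75)]
top hook_tip [([513.0, -36.0, 175.0], 0.94)]
top knob [([604.0, -36.0, 188.0], 0.88)]
top bowl [([660.0, -261.0, 1.0], 0.95)]
top dish [([447.0, -35.0, 0.0], 0.82), ([609.0, -38.0, 188.0], 0.68)]
top mug [([524.0, -3.0, 99.0], 0.87)]
top mug_loop [([533.0, -33.0, 155.0], 0.89)]
top hook_tip [([514.0, -36.0, 176.0], 0.97)]
top knob [([607.0, -39.0, 187.0], 0.63)]
top bowl [([658.0, -262.0, 1.0], 0.84)]
top dish [([448.0, -34.0, 4.0], 0.94), ([662.0, -260.0, 2.0], 0.74)]
tip 71 [511.18008489 -34.28723008 178.59005775] [507.50547177 -43.21520268 173.41493733] [515.14260592 -25.05691325 182.74058389] knob ((605.801025390625, -37.35359573364258), 21.432188034057617)
```

Call:
play_rows:
  deltas:
    - [0, 0, 0, 0, 0, 0, 1]
    - [0, 0, 0, 0, 0, 0, 1]
    - [0, 0, 0, 0, 0, 0, 1]
    - [0, 0, 0, 0, 0, 0, 1]
    - [0, 0, 0, 0, 0, 0, 1]
    - [0, 0, 0, 0, 0, 0, 1]
    - [0, 0, 0, 0, 0, 0, 1]
    - [0, 0, 0, 0, 0, 0, 1]
    - [0, 0, 0, 0, 0, 0, 1]
    - [0, 0, 0, 0, 0, 0, 1]
    - [0, 0, 0, 0, 0, 0, 1]
    - [0, 0, 0, 0, 0, 0, 1]

```text
clock: 25.73
eef_pos: [531.9, -334.4, 347.4]
orientation: [0.0, 0.707, 0.707, 0.0]
wrist_force: [-0.4, 0.1, 1.0]
finger_gap: 85.4
finger_force: 0.0
```

Call:
play_rows:
  deltas:
    - [0, 0, 0, 0, 0, 0, 1]
    - [0, 0, 0, 0, 0, 0, 1]
    - [0, 0, 0, 0, 0, 0, 1]
    - [0, 0, 0, 0, 0, 0, 1]
    - [0, 0, 0, 0, 0, 0, 1]
    - [0, 0, 0, 0, 0, 0, 1]
    - [0, 0, 0, 0, 0, 0, 1]
    - [0, 0, 0, 0, 0, 0, 1]
    - [0, 0, 0, 0, 0, 0, 1]
    - [0, 0, 0, 0, 0, 0, 1]
    - [0, 0, 0, 0, 0, 0, 1]
    - [0, 0, 0, 0, 0, 0, 1]

```text
clock: 26.73
eef_pos: [531.9, -334.4, 347.4]
orientation: [0.0, 0.707, 0.707, 0.0]
wrist_force: [0.6, 0.9, -0.1]
finger_gap: 85.5
finger_force: 0.0
```

Call:
play_rows:
  deltas:
    - [0, 0, 0, 0, 0, 0, 1]
    - [0, 0, 0, 0, 0, 0, 1]
    - [0, 0, 0, 0, 0, 0, 1]
    - [0, 0, 0, 0, 0, 0, 1]
    - [0, 0, 0, 0, 0, 0, 1]
    - [0, 0, 0, 0, 0, 0, 1]
    - [0, 0, 0, 0, 0, 0, 1]
    - [0, 0, 0, 0, 0, 0, 1]
    - [0, 0, 0, 0, 0, 0, 1]
    - [0, 0, 0, 0, 0, 0, 1]
    - [0, 0, 0, 0, 0, 0, 1]
    - [0, 0, 0, 0, 0, 0, 1]

```text
clock: 27.73
eef_pos: [531.9, -334.4, 347.4]
orientation: [0.0, 0.707, 0.707, 0.0]
wrist_force: [-0.3, 0.0, -0.5]
finger_gap: 85.1
finger_force: 0.0
```

```bash
python3 - <<'E'
from h import *
a,_=get_image('top'); marks('top',['mug','mug_loop']); b,_=get_image('top')
for i in range(4): b,_=get_image('top')
r=(slice(150,300),slice(180,330)); print('motion',np.abs(a[r].astype(int)-b[r]).max(-1).__gt__(40).sum())
print(robot.finish_job())
E
```

```text
top mug [([523.0, -5.0, 96.0], 0.55)]
top mug_loop [([530.0, -33.0, 155.0], 0.82)]
motion 0
the job is handed in; nothing more can be done
None
```

The blue mug hangs at rest by its handle on the empty hook, which faces the front about 2.5° off straight by my measurement (left uncorrected); the bowl and spoon rest did not measurably move, and I handed the job in at about 28 s.

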